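# Hold a tube block in the corner of the locating stage

## Robot

A 6-joint arm with a two-finger parallel gripper is mounted at the origin on a cart in front of the work surface, level with it; the furniture and walls round the work are solid. World frame = base frame: x ahead of the robot, y to its left, z up, the work surface at z = 0. Lengths are in mm, angles in rad, forces in N, time in s.
With the tool pointing down it reaches from about 350 to 875 mm from the base axis. Payload 4.2 kg.
Tool frame: the origin (TCP) lies midway between the tips of the shut fingers; the grasp point (between the pads) lies 19 mm behind it (arm.tcp_to_grasp is the distance from the TCP to the grasp point, in mm); z points along the fingers, y is the line along which they close (so a half turn about z gives the same grasp; the last joint's range is limited). The gripper opens to 85 mm and grips with 20 to 120 N. Pads are 22 mm wide; open, the fingers measure 114 mm over their backs; the gripper's body (76 mm by 85 mm) begins 54 mm behind the grasp point. The pads swing forward as they close: fully open they stand 13 mm farther back than shut.
Start: joints at [-1.018, 0.385, 0.008, 0, -1.194, -0.259], TCP at [181.011, -598.193, 231.312] pointing down, gripper open.
Joint ranges: [-3.14, 3.14], [-1.21, 2.06], [-1.07, 1.41], [-3.16, 2.05], [-2.99, -0.16], [-3.1, 3.1]. Speed limits (rad/s): [2.79, 2.79, 3.14, 3.14, 3.14, 3.14].

## Interface

Orientations are given as a unit quaternion [x, y, z, w].
In Python, from bench import arm, imaging, job, models gives the robot as it stands.
- The arm moves only by the tool arm_command, never from a script. Its argument "rows" is a list of rows, each an object with "grip": the opening, from 0 (shut) to 1 (fully open); "linear": the shift along the tool's x, y, z in mm, a list of three; "rot": the turn, a rotation vector about the tool's x, y, z in rad, a list of three. In form: [{"grip": grip, "linear": [tx, ty, tz], "rot": [rx, ry, rz]}, ...]. A call has 1 to 10 rows; each row is the pose to reach, as a shift and turn from the pose commanded when the call began, along the tool's axes at that moment; what a row does not reach only later rows make up. A row lasts 1/8 s, in which the tool goes at most 62.5 mm and 10.7 degrees, less where a joint would pass 70% of its speed; a pose out of reach is approached as far as the arm can. A call with a gripper value outside its range is refused whole. The fingers move at their own pace and stop on an object; the grip force is fixed at half the most. Time passes only in rows, so rows that repeat a pose let the fingers close. It gives the time, the measured TCP pose, the force, the opening and the grip force at its end, in the units of the state.
- arm.read_state(): the state, without advancing time (a new reading comes with each control period).
- imaging.get_image(name): name is "side" or "top" or "wrist"; returns a dict with "frame" (480x640x3 uint8, red, green, blue), "fx", "fy", "cx", "cy" (pixels), "extrinsics" (4x4, takes a point from world to camera coordinates); the wrist camera has in their place "T_tool_cam" (4x4, takes a point from camera to tool coordinates, whose origin is the TCP and whose axes are the flange's). Camera axes: x right, y down, z forward; pixel columns grow to the right and rows downward; lengths in mm; the calibration is good to about 2 mm. A picture is of the moment at which its call begins: read the wrist's pose just before it. There is no depth.
- job.job_done(): hands the job in; it is judged then, once.
Trained networks look in a picture, given as the dict that the camera call returned (one of the last four; its "shot" number tells which), for a name from the list of things; names that differ only in an ending like _2 or _b are one class to them, and where a whole thing is asked for, a point or a joint stands for the part that bears it (a point fixed in the world has none). Each returns a list of dicts, best first, with "score" (0 to 1); they miss things now and then, are a little off and sometimes report something else, mostly with a low value. They report only what shows in the picture. A call takes as long as a camera call.
- models.spot_in(picture, query): "rect" ([left, top, right, bottom] in pixels, round what is visible of it).
- models.tip_of(picture, query): "pixel" ([column, row] in pixels: a listed point, or the origin of a listed thing).
The state is a dict: "clock": time; "joints": joint angles; "joint_vel": joint speeds; "joint_efforts": joint torques, N m; "position": TCP position; "ee_rot": TCP orientation; "contact_force": force on the tool from outside, world axes, zero at the start; "wrist_torque": the same for the moment, N m; "gripper_width": finger opening in mm; "grasp_force": force on a finger pad.
Only numpy, scipy, OpenCV 4.12 (cv2) and the standard library are available. Lean on these libraries where they do the work, as an engineer would, in place of code of your own. Each camera call takes 0.05 s, during which the arm holds its last target. There are 200 camera calls.

## Task

Pick up the metal tube block by its fin, stand it flat on the plate of the locating stage, and press it into the corner so that its long side lies flat against the long stop bar and its end against the short stop bar at the same time. Finish while still holding it there, pushing firmly against both stops so that it could be clamped down; do not put the arm away or let go, and leave the other things on the bench where they are.

Things in the scene. Friction and masses are not known exactly. Their poses are not given: they have to be found in the camera images.
- tube_block: aluminium dry-bath block, 90 mm along its x, 60 mm along its y, 40 mm high, with six round wells (13 mm) in its top in two rows along x, and on the middle of the top an upright steel fin to lift it by: 60 mm long along x, 14 mm thick along y, rising from 40 to 76 mm above the underside. Origin: centre of the underside; z up. About 0.45 kg, varying by a third. Either end may go to the short stop: it is the same turned by half a turn
- stage: locating stage fixed to the bench: flat metal plate 180 mm (its x) by 140 mm (its y), upper face 10 mm above the bench. Two upright steel stop bars stand on it, upper edges 30 mm above the plate, near its +y edge (away to the left as seen from the robot) and its +x edge (away from the robot); it stands turned by up to 0.4 rad. The other two sides of the plate are open. Origin: centre of the underside, at bench height; z up
- stop_long: long stop bar, rigid, fixed to the stage: 126 mm along the stage's x, 16 mm thick, 30 mm high. Origin: centre of its underside, at the plate's upper face. Its working face looks along the stage's -y, 8 mm from its origin (y = 50 mm in the stage's frame)
- stop_short: short stop bar, rigid, fixed to the stage: 87 mm along the stage's y, 16 mm thick, 30 mm high. Origin: centre of its underside, at the plate's upper face. Its working face looks along the stage's -x, 8 mm from its origin (x = 64 mm in the stage's frame). The two bars do not quite meet: the corner between them is open by 8 mm
- seat (a point): point on the plate's upper face where the centre of the block's underside lies when the block touches both stops: 45 mm from the short stop's face and 30 mm from the long stop's face. Axes as the stage's. Friction of the block on plate and stops is about 1, so leaning hard on one stop, or down on the plate, keeps it from sliding home: touch one lightly, push home on the other, then press both
- marker: a felt marker, 132 mm long, 13 mm thick, lying near the middle of the bench; a bystander, loose
- bench_timer: a small white bench timer, 82x58x22 mm, behind the work; a bystander, loose
- clip_box: an open clear box of clips, 56x81x30 mm, at the back; a bystander, loose
- scissors: scissors, 161 mm long, 8 mm high, lying at the back; a bystander, loose
- tube_stripper: a plier-like tube stripper, 156 mm long, 13 mm high, lying at the left; a bystander, loose
- tape_roll: a roll of tape, 104 mm across, 25 mm high, lying at the near left; a bystander, loose
- log_pad: a note pad, 149x106x12 mm, lying at the right; a bystander, loose
- label_roll: a white roll of labels, 68 mm across, 41 mm high, at the near right; a bystander, loose

How it is judged:
By the outcome, as a careful person would: the job done as asked, in the order asked, and still so for the second after the job is handed in, while the arm keeps its last pose, push and grip.
It also fails if it takes over 72 s, if anything falls off the work surface, if the arm or the gripper's body presses on something with over 40 N, if the wrist force passes 120 N, or if a joint passes its speed limit or range.

## Working session

There is one attempt and no reset: what is moved stays moved. The work goes in short steps, Python scripts to look and compute and a tool call to move; the robot and the scene stay as the last step left them, time stands still between calls to the robot, and variables do not carry over. Pictures are saved under pics/ and viewed, at most 10 in all, crops included, and the job is handed in when it is done.

Besides the shell and the picture viewer there is one more tool, called by a JSON object that holds its "fn" and its "kwargs", one argument or row to a line. arm_command: Moves the arm, as the interface text tells. Its arguments: {"type":"object","properties":{"rows":{"type":"array"}},"required":["rows"]}

```bash
mkdir -p pics
python3 - <<'E'
from bench import arm, imaging, job, models
import cv2,json
s=arm.read_state(); print(s)
for n in ("top","side"):
    p=imaging.get_image(n); cv2.imwrite(f"pics/{n}0.png",p["frame"][:,:,::-1])
    print(n,p["fx"],p["fy"],p["cx"],p["cy"],p["extrinsics"])
    for q in ("tube_block","stage","stop_long","stop_short","seat","marker"):
        print(q,[ (r["score"],r["rect"]) for r in models.spot_in(p,q)[:2]],[(r["score"],r["pixel"]) for r in models.tip_of(p,q)[:2]])
E
```

```text
{'clock': 0.0, 'joints': array([-1.01841946e+00,  3.85559087e-01,  6.59200459e-03, -5.28421208e-04,
       -1.19400700e+00, -2.58603021e-01]), 'joint_vel': array([ 9.98325675e-04,  1.96898611e-04,  1.67617018e-04, -9.84673094e-04,
       -6.85250575e-05, -1.66131991e-03]), 'joint_efforts': array([-7.26508715e-04, -3.92285872e+01,  1.88400489e+01,  4.18620408e+00,
       -4.66934434e-03, -5.77477820e-06]), 'position': array([ 180.82651765, -597.63757354,  230.20246653]), 'ee_rot': array([-1.46262768e-01,  9.89245145e-01,  1.09744780e-03, -2.03870767e-04]), 'contact_force': array([-0.92494667,  0.5541436 ,  0.03445186]), 'wrist_torque': array([-0.0001204,  0.0146687,  0.0455147]), 'grasp_force': 0.0, 'gripper_width': 85.3205978991076}
top 457.55884015148314 457.55884015148314 323.7832588838758 234.09566566968735 [[ 1.41917902e-03 -9.99995517e-01 -2.63679130e-03  1.08880821e+01]
 [-9.92186218e-01 -1.07912560e-03 -1.24761147e-01  5.57337935e+02]
 [ 1.24757742e-01  2.79324639e-03 -9.92183301e-01  1.14994200e+03]
 [ 0.00000000e+00  0.00000000e+00  0.00000000e+00  1.00000000e+00]]
tube_bloc
[... 797 characters left out ...]
.48273608e+03]
 [ 0.00000000e+00  0.00000000e+00  0.00000000e+00  1.00000000e+00]]
tube_block [(0.93, [286.3, 191.0, 324.3, 225.6])] [(0.82, [305.8, 218.2])]
stage [(0.72, [264.6, 248.5, 359.2, 296.2]), (0.23, [243.5, 178.9, 277.7, 195.3])] [(0.9, [312.5, 279.8])]
stop_long [(0.56, [287.8, 246.8, 344.8, 265.4])] [(0.82, [315.7, 262.5]), (0.67, [206.8, 347.2])]
stop_short [(0.76, [339.0, 257.4, 352.0, 285.9]), (0.73, [399.5, 244.3, 432.0, 274.1])] [(0.62, [344.5, 277.3]), (0.33, [314.1, 188.7])]
seat [(0.89, [263.5, 247.5, 357.1, 299.3]), (0.37, [287.4, 179.3, 338.7, 187.9])] [(0.74, [321.4, 272.4]), (0.19, [210.4, 349.4])]
marker [(0.2, [263.5, 248.6, 361.2, 300.0])] [(0.42, [317.9, 248.2])]
```

Run:
```python
import cv2
a=cv2.imread("pics/top0.png")[170:310,220:430]; cv2.imwrite("pics/top0c.png",cv2.resize(a,None,fx=3.8,fy=3.8,interpolation=2))
a=cv2.imread("pics/side0.png")[170:310,220:430]; cv2.imwrite("pics/side0c.png",cv2.resize(a,None,fx=3.8,fy=3.8,interpolation=2))
```

```text
(no output)
```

View pics/top0c.png

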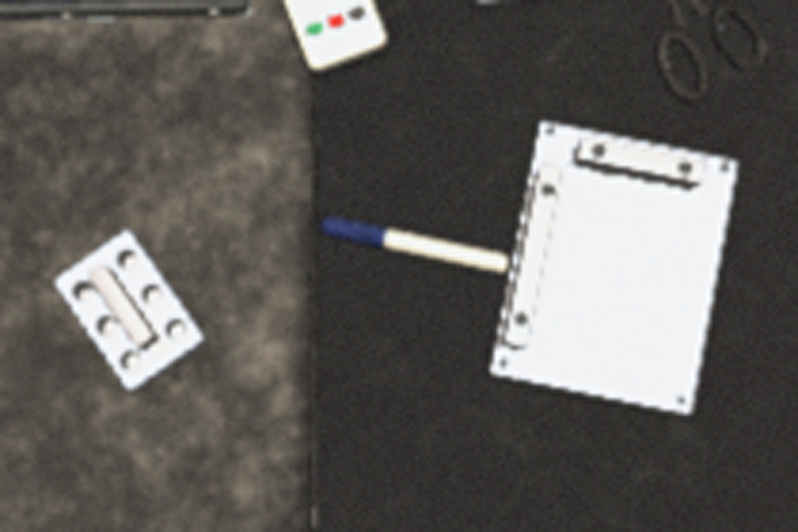

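View pics/side0c.png

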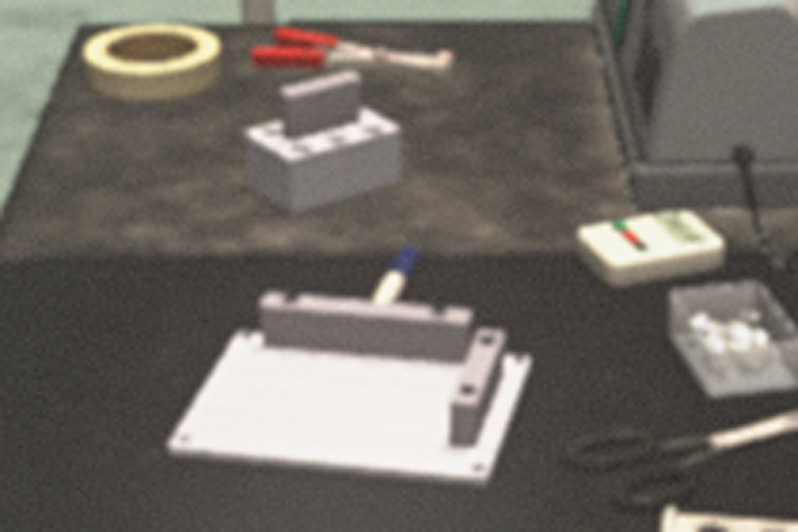

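The top view shows the block at about crop (130,310), with its fin running upper left to lower right. The stage is at the right with its plate corners at (541,122), (738,158), (692,413) and (491,374). The side view agrees, with the long stop towards the block. I'll fit poses from both views.

```bash
cat > h.py <<'E'
import numpy as np
from scipy.optimize import least_squares
from scipy.spatial.transform import Rotation as R
CAM={"top":(457.55884,323.78326,234.09567,np.array([[1.41917902e-03,-9.99995517e-01,-2.63679130e-03,1.08880821e+01],[-9.92186218e-01,-1.07912560e-03,-1.24761147e-01,5.57337935e+02],[1.24757742e-01,2.79324639e-03,-9.92183301e-01,1.14994200e+03]])),
"side":(615.42214,328.35423,238.60478,np.array([[9.99775927e-01,1.21807307e-02,-1.73126025e-02,-5.77492690e+02],[-1.03488029e-02,-4.32204698e-01,-9.01716142e-01,3.15632484e+01],[-1.84661496e-02,9.01693256e-01,-4.31981797e-01,1.48273608e+03]]))}
def proj(c,P):
    f,cx,cy,E=CAM[c]; Q=np.atleast_2d(P)@E[:,:3].T+E[:,3]; return Q[:,:2]/Q[:,2:]*f+[cx,cy]
def place(v,L):
    x,y,z,a=v; c,s=np.cos(a),np.sin(a); L=np.asarray(L,float)
    return np.c_[x+c*L[:,0]-s*L[:,1],y+s*L[:,0]+c*L[:,1],z+L[:,2]]
def fit(obs,x0,fixz=None):
    def r(v):
        v=np.array(v); 
        if fixz is not None: v[2]=fixz
        return np.concatenate([(proj(c,place(v,L))-px).ravel() for c,L,px in obs])
    s=least_squares(r,x0); return s.x,r(s.x)
def crop(p): return (np.array(p,float)+0.5)/3.8-0.5+[220,170]
E
python3 - <<'E'
from h import *
np.set_printoptions(precision=2,suppress=True)
pl=[(90,70,10),(90,-70,10),(-90,-70,10),(-90,70,10)]
t=("top",pl,crop([(541,122),(738,158),(692,413),(491,374)])); s=("side",pl,crop([(530,355),(487,482),(170,452),(242,332)]))
for o in ([t],[s],[t,s]): print("stage",*fit(o,[560,-110,0,-.2],0))
bl=[(45,30,40),(45,-30,40),(-45,-30,40),(-45,30,40)]
# x axis along fin toward upper-left of top view (forward,left)
t=("top",bl,crop([(55,280),(128,230),(203,338),(133,390)])); s=("side",bl,crop([(357,100),(400,122),(290,155),(247,132)]))
for o in ([t],[s],[t,s]): print("block",*fit(o,[540,150,0,.5],0))
print("free z",*fit([t,s],[540,150,0,.5]))
E
```

```text
stage [ 546.19 -141.03 1711.09   -0.19] [-0.14 -0.18 -0.24  0.42  0.07 -0.02  0.31 -0.22]
stage [ 547.18 -146.38   -2.22   -0.2 ] [ 0.67  1.1   0.45 -0.65 -0.39 -0.93 -0.77  0.49]
stage [ 546.7  -142.43    0.     -0.2 ] [ 0.51 -0.43  0.39  0.34  0.47 -0.15  0.74 -0.53  0.29  0.19  0.36 -1.73
 -0.34 -1.77 -1.01 -0.23]
block [512.72 191.3    0.07   0.63] [ 0.11  0.35  0.08 -0.01  0.32 -0.19 -0.51 -0.15]
block [513.63 195.71   4.37   0.6 ] [-0.51 -0.02  0.36  0.92  0.27  0.08 -0.14 -1.  ]
block [513.26 191.87  -0.02   0.62] [-0.04  0.01  0.01 -0.22  0.05 -0.27 -0.87 -0.36 -0.98  0.46  0.2   1.36
  0.33  0.71 -0.41 -0.33]
free z [513.21 191.11   1.78   0.62] [ 0.11 -0.04  0.19 -0.3   0.27 -0.3  -0.68 -0.37 -1.02 -0.04  0.16  0.84
  0.27  0.19 -0.48 -0.84]
```

```bash
cat >> h.py <<'E'
def rel(s,pos,yaw):
    "shift and rotvec in tool axes to reach pos, pointing straight down, tool y at yaw"
    Rt=R.from_quat(s["ee_rot"]); y=np.array([np.cos(yaw),np.sin(yaw),0]); z=np.array([0,0,-1.]); 
    G=R.from_matrix(np.c_[np.cross(y,z),y,z])
    return Rt.inv().apply(np.array(pos)-s["position"]).round(1),(Rt.inv()*G).as_rotvec().round(3)
E
python3 - <<'E'
from h import *
from bench import arm
print(rel(arm.read_state(),[513,191.5,150],0.625+np.pi/2))
E
```

```text
(array([-546.4,  659.7,   81.3]), array([ 0.   ,  0.   , -0.331]))
```

{"fn": "arm_command", "kwargs": {
  "rows": [
    {"grip":0.6,"linear":[-54,66,8],"rot":[0,0,-0.03]},
    {"grip":0.6,"linear":[-109,132,16],"rot":[0,0,-0.06]},
    {"grip":0.6,"linear":[-164,198,24],"rot":[0,0,-0.1]},
    {"grip":0.6,"linear":[-218,264,32],"rot":[0,0,-0.13]},
    {"grip":0.6,"linear":[-273,330,40],"rot":[0,0,-0.16]},
    {"grip":0.6,"linear":[-328,396,48],"rot":[0,0,-0.2]},
    {"grip":0.6,"linear":[-382,462,56],"rot":[0,0,-0.23]},
    {"grip":0.6,"linear":[-437,528,64],"rot":[0,0,-0.26]},
    {"grip":0.6,"linear":[-492,594,72],"rot":[0,0,-0.3]},
    {"grip":0.6,"linear":[-546,660,81],"rot":[0,0,-0.331]}
  ]
}}

```text
clock: 2.55
position: [422.6, -22.3, 173.5]
ee_rot: [-0.308, 0.951, -0.0, 0.001]
contact_force: [1.8, -0.9, -0.7]
gripper_width: 51.3
grasp_force: 0.0
```

{"fn": "arm_command", "kwargs": {
  "rows": [
    {"grip":0.6,"linear":[0,0,0],"rot":[0,0,0]},
    {"grip":0.6,"linear":[0,0,0],"rot":[0,0,0]}
  ]
}}

```text
clock: 2.8
position: [421.7, -24.2, 172.9]
ee_rot: [-0.308, 0.951, 0.0, -0.0]
contact_force: [0.1, -0.9, 0.1]
gripper_width: 51.4
grasp_force: 0.0
```

Run:
```python
from h import *
from bench import arm,imaging,models
import cv2
s=arm.read_state(); print(s["clock"],s["position"],s["ee_rot"],s["gripper_width"]); print(rel(s,[513,191.5,150],0.625+np.pi/2))
p=imaging.get_image("wrist"); cv2.imwrite("pics/w1.png",p["frame"][:,:,::-1]); print(p["fx"],p["cx"],p["cy"],p["T_tool_cam"])
```

```text
2.8 [421.67238304 -24.2365326  172.92399324] [-3.07735791e-01  9.51471816e-01  4.33971609e-05 -2.55253676e-04] 51.42762555392837
(array([-200.4,  121.4,   22.9]), array([ 0.   , -0.   ,  0.001]))
420.9761840287666 321.2691861513864 241.45361350758313 [[-5.46030169e-04 -9.64202663e-01 -2.65165846e-01  6.71120097e+01]
 [ 9.99999840e-01 -4.86504291e-04 -2.90163117e-04  6.81072187e-02]
 [ 1.50771729e-04 -2.65165962e-01  9.64202774e-01 -1.42376528e+02]
 [ 0.00000000e+00  0.00000000e+00  0.00000000e+00  1.00000000e+00]]
```

View pics/w1.png

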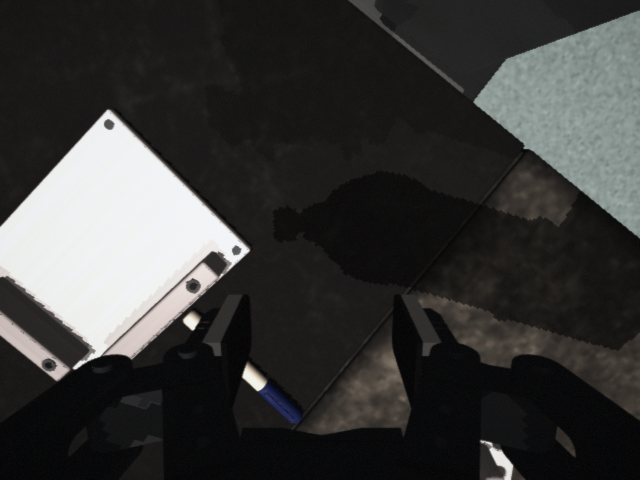

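The wrist picture shows the stage at lower left, the marker near (240,370) and the block just at (500,455). The arm lagged its rows, so I'll keep going.

{"fn": "arm_command", "kwargs": {
  "rows": [
    {"grip":0.6,"linear":[-40,24,4],"rot":[0,0,0]},
    {"grip":0.6,"linear":[-80,48,9],"rot":[0,0,0]},
    {"grip":0.6,"linear":[-120,73,13],"rot":[0,0,0]},
    {"grip":0.6,"linear":[-160,97,18],"rot":[0,0,0]},
    {"grip":0.6,"linear":[-200,121,23],"rot":[0,0,0]},
    {"grip":0.6,"linear":[-200,121,23],"rot":[0,0,0]},
    {"grip":0.6,"linear":[-200,121,23],"rot":[0,0,0]},
    {"grip":0.6,"linear":[-200,121,23],"rot":[0,0,0]}
  ]
}}

```text
clock: 3.85
position: [513.1, 189.0, 150.3]
ee_rot: [-0.306, 0.952, 0.0, -0.0]
contact_force: [0.8, 0.3, 0.0]
gripper_width: 51.2
grasp_force: 0.0
```

Run:
```python
from h import *
from bench import arm,imaging,models
import cv2
s=arm.read_state(); print(s["clock"],s["position"],s["contact_force"],s["gripper_width"]); print(rel(s,[513,191.5,46],0.625+np.pi/2))
p=imaging.get_image("wrist"); cv2.imwrite("pics/w2.png",p["frame"][:,:,::-1])
```

```text
3.85 [513.08298598 189.04988117 150.32200812] [0.84773705 0.2579262  0.01894051] 51.216990748402914
(array([ -1.4,   2. , 104.3]), array([ 0.   , -0.   , -0.002]))
```

View pics/w2.png

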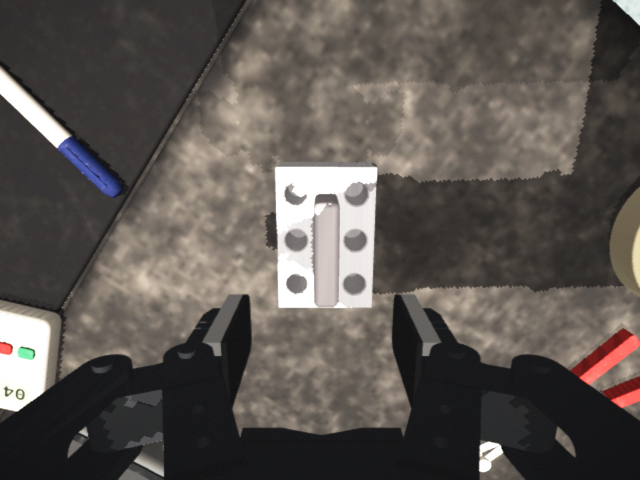

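The block is upright in the wrist view. Its top corners are at (276,167), (376,167), (373,307) and (279,307), and its fin spans (315–338, 205–305). I'll fit that.

```bash
cat >> h.py <<'E'
T=np.array([[-5.46030169e-04,-9.64202663e-01,-2.65165846e-01,6.71120097e+01],[9.99999840e-01,-4.86504291e-04,-2.90163117e-04,6.81072187e-02],[1.50771729e-04,-2.65165962e-01,9.64202774e-01,-1.42376528e+02],[0,0,0,1]])
def wristcam(pos,q):
    W=np.eye(4); W[:3,:3]=R.from_quat(q).as_matrix(); W[:3,3]=pos
    CAM["wrist"]=(420.97618,321.26919,241.45361,np.linalg.inv(W@T)[:3])
E
python3 - <<'E'
from h import *
from bench import arm
np.set_printoptions(precision=2,suppress=True)
s=arm.read_state(); wristcam(s["position"],s["ee_rot"])
bl=[(45,30,40),(45,-30,40),(-45,-30,40),(-45,30,40)]
from itertools import permutations
px=np.array([(276,167.),(376,167),(373,307),(279,307)])
for k in range(4):
    v,r=fit([("wrist",np.roll(bl,k,0),px)],[513,191,0,.62],0); print(k,v,r)
    v,r=fit([("wrist",np.roll(bl,k,0)[::-1],px)],[513,191,0,.62],0); print(k,v,abs(r).max())
v=[513,191.5,0,.625]; print(proj("wrist",place(v,bl)), proj("wrist",place(v,[(30,7,76),(30,-7,76),(-30,-7,76),(-30,7,76)])))
E
```

```text
0 [512.76 192.6    0.    -2.52] [-0.45  0.18  0.57 -0.04 -0.96 -0.18  0.83 -0.  ]
0 [514.35 193.74   0.     0.62] 100.56126801007952
1 [511.7  191.83   0.     2.19] [-24.56  23.05  24.81  23.01  23.13 -23.62 -23.4  -23.58]
1 [516.13 194.99  -2.95   2.23] 126.70329706210964
2 [512.76 192.6    0.     0.62] [-0.45  0.18  0.57 -0.04 -0.96 -0.18  0.83 -0.  ]
2 [514.35 193.74  33.63   3.76] 100.56919627378636
3 [ 511.7   191.83 -195.81   -0.95] [-24.56  23.05  24.81  23.01  23.13 -23.62 -23.4  -23.58]
3 [516.13 194.99 546.9   -0.91] 126.88453202973312
[[370.5  306.17]
 [278.25 306.38]
 [273.75 166.44]
 [374.82 166.18]] [[337.34 308.13]
 [312.28 308.19]
 [311.33 201.94]
 [338.22 201.87]]
```

{"fn": "arm_command", "kwargs": {
  "rows": [
    {"grip":0.6,"linear":[-2,3,40],"rot":[0,0,0]},
    {"grip":0.6,"linear":[-2,3,75],"rot":[0,0,0]},
    {"grip":0.6,"linear":[-2,3,95],"rot":[0,0,0]},
    {"grip":0.5,"linear":[-2,3,104],"rot":[0,0,0]},
    {"grip":0.5,"linear":[-2,3,104],"rot":[0,0,0]},
    {"grip":0.4,"linear":[-2,3,104],"rot":[0,0,0]}
  ]
}}

```text
clock: 4.65
position: [513.9, 194.6, 47.1]
ee_rot: [-0.307, 0.952, 0.0, 0.001]
contact_force: [-0.3, 0.6, -0.5]
gripper_width: 34.3
grasp_force: 0.0
```

{"fn": "arm_command", "kwargs": {
  "rows": [
    {"grip":0.3,"linear":[0,0,0],"rot":[0,0,0]},
    {"grip":0.2,"linear":[0,0,0],"rot":[0,0,0]},
    {"grip":0.1,"linear":[0,0,0],"rot":[0,0,0]},
    {"grip":0,"linear":[0,0,0],"rot":[0,0,0]},
    {"grip":0,"linear":[0,0,0],"rot":[0,0,0]},
    {"grip":0,"linear":[0,0,0],"rot":[0,0,0]},
    {"grip":0,"linear":[0,0,0],"rot":[0,0,0]}
  ]
}}

```text
clock: 5.52
position: [513.8, 194.4, 46.7]
ee_rot: [-0.307, 0.952, -0.0, 0.001]
contact_force: [0.6, -2.6, 4.9]
gripper_width: 13.2
grasp_force: 61.7
```

{"fn": "arm_command", "kwargs": {
  "rows": [
    {"grip":0,"linear":[0,0,-10],"rot":[0,0,0]},
    {"grip":0,"linear":[0,0,-30],"rot":[0,0,0]},
    {"grip":0,"linear":[0,0,-60],"rot":[0,0,0]},
    {"grip":0,"linear":[0,0,-75],"rot":[0,0,0]},
    {"grip":0,"linear":[0,0,-80],"rot":[0,0,0]},
    {"grip":0,"linear":[0,0,-80],"rot":[0,0,0]},
    {"grip":0,"linear":[0,0,-80],"rot":[0,0,0]}
  ]
}}

```text
clock: 6.4
position: [512.4, 193.9, 124.7]
ee_rot: [-0.307, 0.952, -0.0, -0.001]
contact_force: [0.5, -0.2, -5.5]
gripper_width: 13.4
grasp_force: 60.3
```

Run:
```python
from h import *
from bench import arm,imaging,models
import cv2
s=arm.read_state(); print(s["clock"],s["position"],s["contact_force"],s["wrist_torque"],s["gripper_width"])
# seat (stage pose 546.5,-141.5,yaw -.197); first hover offset back from the stops
v=[546.5,-142,0,-.197]
print(place(v,[(19,20,10),(4,0,10)]))
print(rel(s,place(v,[(4,0,0)])[0]+[0,0,125],-.197+np.pi/2))
p=imaging.get_image("wrist"); cv2.imwrite("pics/w3.png",p["frame"][:,:,::-1])
```

```text
6.4 [512.40092278 193.85398556 124.71835004] [ 0.54847411 -0.18155211 -5.47661242] [-0.05328561 -0.02547448  0.01801279] 13.377664910781993
[[ 569.04707015 -126.10567309   10.        ]
 [ 550.4226327  -142.78291297   10.        ]]
(array([ 1.660e+02, -2.953e+02,  1.000e-01]), array([-0.001, -0.003,  0.821]))
```

View pics/w3.png

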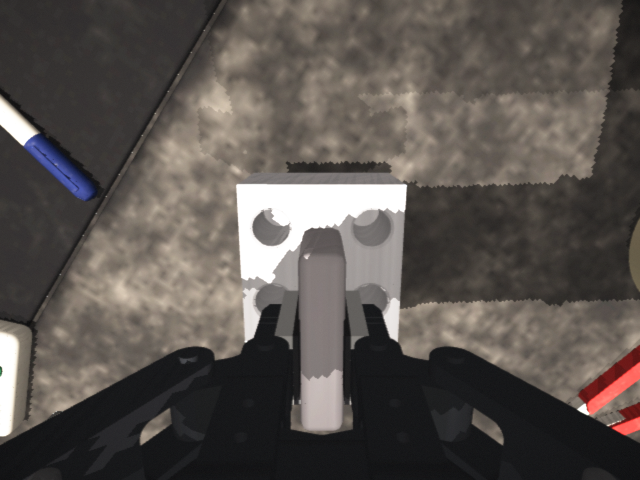

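The block is held square in the fingers, with its near edge at row 184 and the fin centred at column 322. Next is the stage.

{"fn": "arm_command", "kwargs": {
  "rows": [
    {"grip":0,"linear":[15,-26,0],"rot":[0,0,0.07]},
    {"grip":0,"linear":[40,-70,0],"rot":[0,0,0.19]},
    {"grip":0,"linear":[68,-121,0],"rot":[0,0,0.33]},
    {"grip":0,"linear":[96,-172,0],"rot":[0,0,0.47]},
    {"grip":0,"linear":[124,-223,0],"rot":[0,0,0.61]},
    {"grip":0,"linear":[150,-267,0],"rot":[0,0,0.74]},
    {"grip":0,"linear":[166,-295,0],"rot":[0,0,0.821]},
    {"grip":0,"linear":[166,-295,0],"rot":[0,0,0.821]},
    {"grip":0,"linear":[166,-295,0],"rot":[0,0,0.821]}
  ]
}}

```text
clock: 7.58
position: [550.6, -141.9, 125.3]
ee_rot: [0.098, 0.995, 0.0, -0.001]
contact_force: [-0.6, 1.2, -5.3]
gripper_width: 13.1
grasp_force: 60.4
```

Run:
```python
from h import *
from bench import arm,imaging,models
import cv2
s=arm.read_state(); print(s["clock"],s["position"],s["ee_rot"],s["contact_force"],s["wrist_torque"],s["gripper_width"])
p=imaging.get_image("wrist"); cv2.imwrite("pics/w4.png",p["frame"][:,:,::-1])
```

```text
7.575 [ 550.6357633 -141.8769831  125.2577116] [ 9.79194728e-02  9.95194041e-01  8.64918536e-05 -7.68645444e-04] [-0.57226163  1.2211178  -5.32781289] [ 0.05221705  0.0360761  -0.01643593] 13.107075672733579
```

View pics/w4.png

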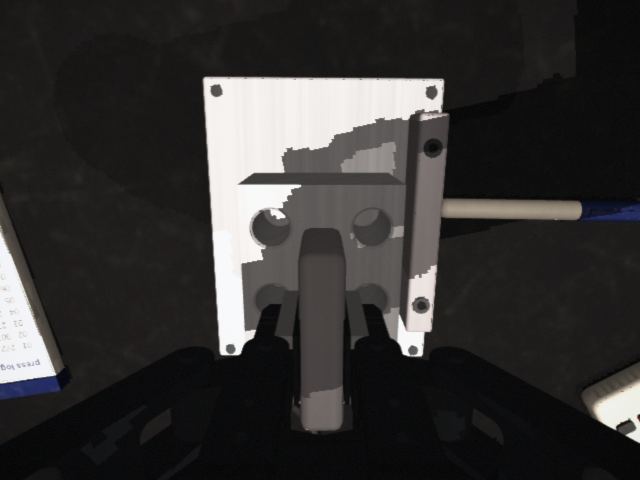

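The near plate corners are at (204,78) and (443,78), and the far edge is at row 356 between columns 219 and 425. The long bar is at the right, columns 407–448. The block's top edge runs from (239,184) to (407,184).

Run:
```python
from h import *
from bench import arm
np.set_printoptions(precision=2,suppress=True)
s=arm.read_state(); wristcam(s["position"],s["ee_rot"])
pl=[(-90,-70,10),(-90,70,10),(90,70,10),(90,-70,10)]
v,r=fit([("wrist",pl,np.array([(204,77.5),(443.5,78.5),(425,356),(218.5,356.5)]))],[546,-142,0,-.197],0); print(v,r)
print(proj("wrist",place(v,[(-67,50,40),(-67,66,40),(59,50,40),(59,66,40)])))
Rt=R.from_quat(s["ee_rot"]); y=Rt.apply([0,1,0]); print("tool y yaw",np.arctan2(y[1],y[0])-np.pi/2)
tcp=np.array(s["position"]); b=tcp+Rt.apply([2,.5,0]); 
# block centre in the stage frame
d=b-np.array([v[0],v[1],0]); a=v[3]; print("block in stage",np.array([[np.cos(a),np.sin(a)],[-np.sin(a),np.cos(a)]])@d[:2])
```

```text
[ 547.11 -139.78    0.     -0.2 ] [-2.41 -0.61  1.98 -0.47 -1.09  1.56  1.61  0.24]
[[419.79 118.69]
 [450.56 118.84]
 [405.86 337.82]
 [432.57 337.93]]
tool y yaw -0.1952554489277667
block in stage [ 1.93 -0.41]
```

{"fn": "arm_command", "kwargs": {
  "rows": [
    {"grip":0,"linear":[-3,4,10],"rot":[0,0,0]},
    {"grip":0,"linear":[-7,10,30],"rot":[0,0,0]},
    {"grip":0,"linear":[-7,10,50],"rot":[0,0,0]},
    {"grip":0,"linear":[-7,10,60],"rot":[0,0,0]},
    {"grip":0,"linear":[-7,10,64],"rot":[0,0,0]},
    {"grip":0,"linear":[-7,10,65],"rot":[0,0,0]},
    {"grip":0,"linear":[-7,10,65],"rot":[0,0,0]},
    {"grip":0,"linear":[-7,10,65],"rot":[0,0,0]}
  ]
}}

```text
clock: 8.62
position: [560.3, -133.7, 61.6]
ee_rot: [0.098, 0.995, 0.0, 0.001]
contact_force: [-0.6, -0.5, -5.7]
gripper_width: 13.4
grasp_force: 60.4
```

{"fn": "arm_command", "kwargs": {
  "rows": [
    {"grip":0,"linear":[0,0,1],"rot":[0,0,0]},
    {"grip":0,"linear":[0,0,2],"rot":[0,0,0]},
    {"grip":0,"linear":[0,0,2],"rot":[0,0,0]},
    {"grip":0,"linear":[0,0,2],"rot":[0,0,0]}
  ]
}}

```text
clock: 9.12
position: [559.9, -133.7, 59.0]
ee_rot: [0.098, 0.995, -0.0, -0.0]
contact_force: [0.0, 0.9, -5.6]
gripper_width: 12.9
grasp_force: 60.4
```

{"fn": "arm_command", "kwargs": {
  "rows": [
    {"grip":0,"linear":[0,0,1],"rot":[0,0,0]},
    {"grip":0,"linear":[0,0,1],"rot":[0,0,0]},
    {"grip":0,"linear":[0,0,1],"rot":[0,0,0]}
  ]
}}

```text
clock: 9.5
position: [559.9, -133.6, 58.0]
ee_rot: [0.098, 0.995, -0.0, -0.0]
contact_force: [-0.0, 0.2, -4.4]
gripper_width: 13.0
grasp_force: 60.4
```

{"fn": "arm_command", "kwargs": {
  "rows": [
    {"grip":0,"linear":[0,0,0.7],"rot":[0,0,0]},
    {"grip":0,"linear":[0,0,0.7],"rot":[0,0,0]},
    {"grip":0,"linear":[0,0,0.7],"rot":[0,0,0]}
  ]
}}

```text
clock: 9.88
position: [559.9, -133.7, 57.3]
ee_rot: [0.098, 0.995, -0.0, -0.0]
contact_force: [0.8, 0.1, -5.2]
gripper_width: 13.2
grasp_force: 60.4
```

{"fn": "arm_command", "kwargs": {
  "rows": [
    {"grip":0,"linear":[0,0,0.5],"rot":[0,0,0]},
    {"grip":0,"linear":[0,0,0.5],"rot":[0,0,0]},
    {"grip":0,"linear":[0,0,0.5],"rot":[0,0,0]}
  ]
}}

```text
clock: 10.25
position: [560.0, -133.6, 56.8]
ee_rot: [0.098, 0.995, 0.0, 0.0]
contact_force: [-0.3, -0.3, -5.5]
gripper_width: 13.2
grasp_force: 60.5
```

{"fn": "arm_command", "kwargs": {
  "rows": [
    {"grip":0,"linear":[0,0,0.5],"rot":[0,0,0]},
    {"grip":0,"linear":[0,0,0.5],"rot":[0,0,0]},
    {"grip":0,"linear":[0,0,0.5],"rot":[0,0,0]}
  ]
}}

```text
clock: 10.62
position: [560.0, -133.7, 56.7]
ee_rot: [0.098, 0.995, -0.0, 0.0]
contact_force: [-1.9, 0.3, 0.2]
gripper_width: 13.3
grasp_force: 61.3
```

{"fn": "arm_command", "kwargs": {
  "rows": [
    {"grip":0,"linear":[0,0,0.5],"rot":[0,0,0]},
    {"grip":0,"linear":[0,0,0.5],"rot":[0,0,0]},
    {"grip":0,"linear":[0,0,0.5],"rot":[0,0,0]}
  ]
}}

```text
clock: 11.0
position: [560.0, -133.8, 56.7]
ee_rot: [0.098, 0.995, -0.0, 0.0]
contact_force: [-3.5, -0.3, 5.6]
gripper_width: 13.2
grasp_force: 62.1
```

{"fn": "arm_command", "kwargs": {
  "rows": [
    {"grip":0,"linear":[0,0,-0.5],"rot":[0,0,0]},
    {"grip":0,"linear":[0,2,-0.5],"rot":[0,0,0]},
    {"grip":0,"linear":[0,4,-0.5],"rot":[0,0,0]},
    {"grip":0,"linear":[0,6,-0.5],"rot":[0,0,0]},
    {"grip":0,"linear":[0,7,-0.5],"rot":[0,0,0]},
    {"grip":0,"linear":[0,7,-0.5],"rot":[0,0,0]}
  ]
}}

```text
clock: 11.75
position: [562.4, -127.2, 56.8]
ee_rot: [0.098, 0.995, -0.0, 0.001]
contact_force: [-0.3, -4.0, 3.4]
gripper_width: 13.0
grasp_force: 61.8
```

{"fn": "arm_command", "kwargs": {
  "rows": [
    {"grip":0,"linear":[0,1,0],"rot":[0,0,0]},
    {"grip":0,"linear":[0,1,0],"rot":[0,0,0]}
  ]
}}

```text
clock: 12.0
position: [562.5, -126.2, 56.8]
ee_rot: [0.098, 0.995, -0.0, 0.001]
contact_force: [-0.6, -4.7, 3.6]
gripper_width: 13.0
grasp_force: 61.9
```

{"fn": "arm_command", "kwargs": {
  "rows": [
    {"grip":0,"linear":[0,1,0],"rot":[0,0,0]},
    {"grip":0,"linear":[0,1,0],"rot":[0,0,0]}
  ]
}}

```text
clock: 12.25
position: [562.7, -125.2, 56.8]
ee_rot: [0.098, 0.995, -0.0, 0.001]
contact_force: [-1.2, -6.6, 3.6]
gripper_width: 13.0
grasp_force: 61.9
```

{"fn": "arm_command", "kwargs": {
  "rows": [
    {"grip":0,"linear":[0,1,0],"rot":[0,0,0]},
    {"grip":0,"linear":[0,1,0],"rot":[0,0,0]}
  ]
}}

```text
clock: 12.5
position: [562.8, -124.2, 56.8]
ee_rot: [0.098, 0.995, -0.0, 0.001]
contact_force: [0.0, -5.4, 4.1]
gripper_width: 13.0
grasp_force: 61.9
```

{"fn": "arm_command", "kwargs": {
  "rows": [
    {"grip":0,"linear":[0,0.7,0],"rot":[0,0,0]},
    {"grip":0,"linear":[0,0.7,0],"rot":[0,0,0]}
  ]
}}

```text
clock: 12.75
position: [562.9, -123.5, 56.8]
ee_rot: [0.098, 0.995, -0.0, 0.001]
contact_force: [-1.3, -5.8, 3.9]
gripper_width: 12.9
grasp_force: 61.9
```

Run:
```python
from bench import arm
s=arm.read_state(); print(s["position"],s["contact_force"],s["wrist_torque"],s["ee_rot"])
```

```text
[ 562.87827304 -123.53280647   56.77223401] [-1.26901737 -5.84331569  3.87279322] [-1.53511677  0.24550614 -0.07464073] [ 9.78063475e-02  9.95204995e-01 -2.09585754e-04  9.44348735e-04]
```

{"fn": "arm_command", "kwargs": {
  "rows": [
    {"grip":0,"linear":[0,0.7,0],"rot":[0,0,0]},
    {"grip":0,"linear":[0,0.7,0],"rot":[0,0,0]}
  ]
}}

```text
clock: 13.0
position: [562.8, -123.4, 56.8]
ee_rot: [0.098, 0.995, -0.001, 0.001]
contact_force: [-1.4, -7.2, 3.8]
gripper_width: 12.9
grasp_force: 62.0
```

{"fn": "arm_command", "kwargs": {
  "rows": [
    {"grip":0,"linear":[0,0.7,0],"rot":[0,0,0]},
    {"grip":0,"linear":[0,0.7,0],"rot":[0,0,0]}
  ]
}}

```text
clock: 13.25
position: [562.8, -123.2, 56.8]
ee_rot: [0.098, 0.995, -0.001, 0.001]
contact_force: [-0.2, -9.7, 5.2]
gripper_width: 12.7
grasp_force: 62.1
```

Run:
```python
from bench import arm
s=arm.read_state(); print(s["position"],s["contact_force"],s["wrist_torque"],s["ee_rot"])
```

```text
[ 562.81331169 -123.19222664   56.8475439 ] [-0.22565433 -9.71435876  5.17561928] [-2.74820629  0.31293237 -0.16129035] [ 9.81468601e-02  9.95171448e-01 -7.95153925e-04  5.91875003e-04]
```

{"fn": "arm_command", "kwargs": {
  "rows": [
    {"grip":0,"linear":[-1,-0.3,0],"rot":[0,0,0]},
    {"grip":0,"linear":[-3,-0.3,0],"rot":[0,0,0]},
    {"grip":0,"linear":[-5,-0.3,0],"rot":[0,0,0]},
    {"grip":0,"linear":[-6,-0.3,0],"rot":[0,0,0]},
    {"grip":0,"linear":[-6,-0.3,0],"rot":[0,0,0]}
  ]
}}

```text
clock: 13.88
position: [563.4, -123.6, 57.0]
ee_rot: [0.098, 0.995, -0.001, -0.005]
contact_force: [-13.4, -2.3, 15.9]
gripper_width: 12.8
grasp_force: 63.8
```

{"fn": "arm_command", "kwargs": {
  "rows": [
    {"grip":0,"linear":[-1,0,0],"rot":[0,0,0]},
    {"grip":0,"linear":[-1,0,0],"rot":[0,0,0]}
  ]
}}

```text
clock: 14.12
position: [564.0, -123.8, 57.1]
ee_rot: [0.098, 0.995, -0.001, -0.005]
contact_force: [-14.1, -2.2, 16.5]
gripper_width: 12.9
grasp_force: 63.9
```

{"fn": "arm_command", "kwargs": {
  "rows": [
    {"grip":0,"linear":[-1,0,0],"rot":[0,0,0]},
    {"grip":0,"linear":[-1,0,0],"rot":[0,0,0]}
  ]
}}

```text
clock: 14.38
position: [564.9, -123.9, 57.0]
ee_rot: [0.098, 0.995, -0.001, -0.005]
contact_force: [-13.8, -1.7, 16.7]
gripper_width: 13.2
grasp_force: 63.8
```

Run:
```python
from bench import arm
s=arm.read_state(); print(s["position"],s["contact_force"],s["wrist_torque"],s["ee_rot"])
```

```text
[ 564.87713627 -123.94663875   57.04299473] [-13.75321768  -1.67154457  16.70649749] [-0.34017993  3.69477293  0.07150886] [ 9.83693783e-02  9.95134785e-01 -5.59269945e-04 -5.46917431e-03]
```

{"fn": "arm_command", "kwargs": {
  "rows": [
    {"grip":0,"linear":[0,0,-1],"rot":[0,0,0]},
    {"grip":0,"linear":[0,0,-1],"rot":[0,0,0]},
    {"grip":0,"linear":[0,0,-1],"rot":[0,0,0]}
  ]
}}

```text
clock: 14.75
position: [564.9, -123.9, 57.1]
ee_rot: [0.099, 0.995, -0.0, -0.006]
contact_force: [-11.0, -3.3, 11.9]
gripper_width: 12.8
grasp_force: 63.2
```

Run:
```python
from bench import arm
s=arm.read_state(); print(s["position"],s["contact_force"],s["wrist_torque"],s["ee_rot"])
```

```text
[ 564.88657508 -123.90473572   57.08607081] [-10.96469552  -3.25243815  11.88356992] [-0.58688353  3.18105252  0.1035154 ] [ 9.85175874e-02  9.95119653e-01 -4.63376867e-04 -5.56295003e-03]
```

{"fn": "arm_command", "kwargs": {
  "rows": [
    {"grip":0,"linear":[0,0,-1.3],"rot":[0,0,0]},
    {"grip":0,"linear":[0,0,-1.3],"rot":[0,0,0]},
    {"grip":0,"linear":[0,0,-1.3],"rot":[0,0,0]}
  ]
}}

```text
clock: 15.12
position: [565.0, -123.8, 57.2]
ee_rot: [0.099, 0.995, -0.0, -0.006]
contact_force: [-8.9, -3.5, 5.5]
gripper_width: 12.7
grasp_force: 62.2
```

Run:
```python
from bench import arm
s=arm.read_state(); print(s["position"],s["contact_force"],s["wrist_torque"],s["ee_rot"])
```

```text
[ 564.9647606  -123.8353251    57.19073559] [-8.89202407 -3.49776489  5.45335679] [-0.83324661  2.51384682  0.05794275] [ 9.87281604e-02  9.95098334e-01 -3.17120180e-04 -5.65293495e-03]
```

{"fn": "arm_command", "kwargs": {
  "rows": [
    {"grip":0,"linear":[0,0,-0.7],"rot":[0,0,0]},
    {"grip":0,"linear":[-1,0,-0.7],"rot":[0,0,0]},
    {"grip":0,"linear":[-2,0,-0.7],"rot":[0,0,0]},
    {"grip":0,"linear":[-2,0,-0.7],"rot":[0,0,0]}
  ]
}}

```text
clock: 15.62
position: [567.1, -124.3, 57.2]
ee_rot: [0.099, 0.995, -0.0, -0.006]
contact_force: [-7.8, -4.5, 1.8]
gripper_width: 13.0
grasp_force: 61.5
```

Run:
```python
from h import *
from bench import arm,imaging
import cv2
s=arm.read_state(); print(s["position"],s["contact_force"],s["wrist_torque"],s["ee_rot"])
p=imaging.get_image("side"); a=p["frame"][220:310,240:380,::-1]; b=imaging.get_image("top")["frame"][195:285,335:425,::-1]
cv2.imwrite("pics/s5.png",np.hstack([cv2.resize(x,None,fx=3.4,fy=3.4,interpolation=2) for x in (a,b)]))
```

```text
[ 567.14628742 -124.25349364   57.24842854] [-7.79721031 -4.52154395  1.83670521] [-1.0755959   2.10774847 -0.03768283] [ 9.88690511e-02  9.95084888e-01 -2.93060475e-04 -5.55790418e-03]
```

View pics/s5.png

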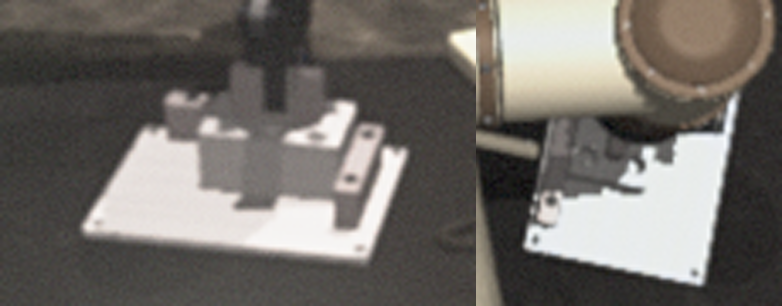

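The block stands on the plate, long side by the long bar, with a few mm left to the short bar. The tool is pitched about 0.011 rad, so I'll correct that while advancing.

{"fn": "arm_command", "kwargs": {
  "rows": [
    {"grip":0,"linear":[0,0,0],"rot":[0,-0.01,0]},
    {"grip":0,"linear":[-1,0,0],"rot":[0,-0.01,0]},
    {"grip":0,"linear":[-2,0,0],"rot":[0,-0.01,0]},
    {"grip":0,"linear":[-2,0,0],"rot":[0,-0.01,0]}
  ]
}}

```text
clock: 16.23
position: [569.0, -124.6, 56.9]
ee_rot: [0.099, 0.995, -0.001, -0.001]
contact_force: [-7.0, -4.6, 0.3]
gripper_width: 13.0
grasp_force: 61.5
```

```bash
cat > st.py <<'E'
from h import *
from bench import arm
np.set_printoptions(precision=2,suppress=True)
s=arm.read_state(); Rt=R.from_quat(s["ee_rot"]); a=-.198; c,n=np.cos(a),np.sin(a); M=np.array([[c,n],[-n,c]])
print(s["clock"],"stage TCP",M@(s["position"][:2]-[547.1,-139.8]),"z",s["position"][2],"F stage",M@s["contact_force"][:2],s["contact_force"][2],"M",M@s["wrist_torque"][:2],s["wrist_torque"][2],"to-straight",(rel(s,s["position"],a+np.pi/2)[1]))
E
python3 st.py
```

```text
16.225 stage TCP [18.52 19.22] z 56.93177015970955 F stage [-5.95 -5.93] 0.33160797200905995 M [-1.48  1.73] -0.005751768073772498 to-straight [-0. -0. -0.]
```

{"fn": "arm_command", "kwargs": {
  "rows": [
    {"grip":0,"linear":[-1,0,0],"rot":[0,0,0]},
    {"grip":0,"linear":[-1.5,0,0],"rot":[0,0,0]},
    {"grip":0,"linear":[-1.5,0,0],"rot":[0,0,0]}
  ]
}}

```text
clock: 16.6
position: [570.4, -124.9, 57.0]
ee_rot: [0.099, 0.995, -0.001, -0.001]
contact_force: [-7.8, -3.8, -0.1]
gripper_width: 12.6
grasp_force: 61.6
```

```bash
python3 st.py
```

```text
16.6 stage TCP [19.92 19.21] z 56.95018067584122 F stage [-6.89 -5.25] -0.1289131586300103 M [-1.51  1.8 ] 0.04259008188959646 to-straight [-0. -0. -0.]
```

{"fn": "arm_command", "kwargs": {
  "rows": [
    {"grip":0,"linear":[-1,0,0],"rot":[0,0,0]},
    {"grip":0,"linear":[-1,0,0],"rot":[0,0,0]}
  ]
}}

```text
clock: 16.85
position: [571.1, -125.0, 57.0]
ee_rot: [0.099, 0.995, -0.001, -0.001]
contact_force: [-7.9, -2.8, 1.7]
gripper_width: 13.2
grasp_force: 61.8
```

```bash
python3 st.py
```

```text
16.85 stage TCP [20.6  19.21] z 56.96312158173365 F stage [-7.2  -4.33] 1.7137970385993673 M [-1.43  1.98] -0.01313751072390959 to-straight [-0. -0. -0.]
```

{"fn": "arm_command", "kwargs": {
  "rows": [
    {"grip":0,"linear":[-1,0,0],"rot":[0,0,0]},
    {"grip":0,"linear":[-1,0,0],"rot":[0,0,0]}
  ]
}}

```text
clock: 17.1
position: [571.1, -125.1, 57.0]
ee_rot: [0.099, 0.995, -0.001, -0.002]
contact_force: [-9.8, -2.9, 3.5]
gripper_width: 13.1
grasp_force: 62.1
```

```bash
python3 st.py
```

```text
17.1 stage TCP [20.65 19.17] z 56.99533812296879 F stage [-9.02 -4.76] 3.478061250888959 M [-1.11  2.62] -0.07107931581744106 to-straight [-0. -0. -0.]
```

{"fn": "arm_command", "kwargs": {
  "rows": [
    {"grip":0,"linear":[-1,1,0],"rot":[0,0,0]},
    {"grip":0,"linear":[-2,2,0.3],"rot":[0,0,0]},
    {"grip":0,"linear":[-2,2,0.3],"rot":[0,0,0]}
  ]
}}

```text
clock: 17.48
position: [571.2, -124.9, 57.1]
ee_rot: [0.099, 0.995, -0.002, -0.005]
contact_force: [-15.0, -7.0, 8.7]
gripper_width: 13.2
grasp_force: 62.6
```

```bash
sed -i 's/precision=2/precision=3/' st.py; python3 st.py
```

```text
17.475 stage TCP [20.719 19.336] z 57.05820668007229 F stage [-13.307  -9.794] 8.720723166180104 M [-2.612  3.593] -0.05453926067108884 to-straight [-0.004 -0.009 -0.001]
```

{"fn": "arm_command", "kwargs": {
  "rows": [
    {"grip":0,"linear":[-1,1,0],"rot":[0,0,0]},
    {"grip":0,"linear":[-2,2,0.3],"rot":[0,0,0]},
    {"grip":0,"linear":[-2,2,0.3],"rot":[0,0,0]}
  ]
}}

```text
clock: 17.85
position: [571.3, -124.8, 57.1]
ee_rot: [0.1, 0.995, -0.003, -0.007]
contact_force: [-20.1, -11.3, 12.7]
gripper_width: 13.3
grasp_force: 63.3
```

```bash
python3 st.py
```

```text
17.85 stage TCP [20.75  19.437] z 57.10430462758491 F stage [-17.473 -14.992] 12.746438077816121 M [-4.121  4.488] -0.06517551245347403 to-straight [-0.007 -0.013 -0.002]
```

{"fn": "arm_command", "kwargs": {
  "rows": [
    {"grip":0,"linear":[0,0,0],"rot":[-0.004,-0.007,0]},
    {"grip":0,"linear":[0,0,0],"rot":[-0.008,-0.014,-0.001]},
    {"grip":0,"linear":[0,0,0],"rot":[-0.008,-0.014,-0.001]}
  ]
}}

```text
clock: 18.23
position: [571.2, -124.8, 56.8]
ee_rot: [0.099, 0.995, 0.001, 0.0]
contact_force: [-18.7, -11.9, 11.6]
gripper_width: 13.0
grasp_force: 63.3
```

```bash
python3 st.py
```

```text
18.225 stage TCP [20.708 19.453] z 56.834659348649375 F stage [-15.992 -15.337] 11.642562470374969 M [-4.328  4.533] -0.18763000140368097 to-straight [ 0.001  0.001 -0.001]
```

{"fn": "arm_command", "kwargs": {
  "rows": [
    {"grip":0,"linear":[0,0,-0.8],"rot":[0,0,0]},
    {"grip":0,"linear":[-1,1,-1],"rot":[-0.002,-0.003,0]},
    {"grip":0,"linear":[-3,3,-1],"rot":[-0.006,-0.009,0]},
    {"grip":0,"linear":[-4,4,-1],"rot":[-0.008,-0.012,0]},
    {"grip":0,"linear":[-4,4,-1],"rot":[-0.008,-0.012,0]}
  ]
}}

```text
clock: 18.85
position: [571.3, -124.6, 56.8]
ee_rot: [0.1, 0.995, 0.002, 0.001]
contact_force: [-23.7, -21.8, 13.8]
gripper_width: 12.8
grasp_force: 63.3
```

```bash
python3 st.py
```

```text
18.85 stage TCP [20.774 19.686] z 56.82516388558968 F stage [-18.981 -26.047] 13.79070751847508 M [-7.811  5.618] -0.18338140932443445 to-straight [ 0.004  0.002 -0.002]
```

{"fn": "arm_command", "kwargs": {
  "rows": [
    {"grip":0,"linear":[-1,0,-0.5],"rot":[0.002,0,0]},
    {"grip":0,"linear":[-3,0,-1],"rot":[0.004,-0.003,0]},
    {"grip":0,"linear":[-3,0,-1],"rot":[0.004,-0.003,0]},
    {"grip":0,"linear":[-3,0,-1],"rot":[0.004,-0.003,0]}
  ]
}}

```text
clock: 19.35
position: [571.3, -124.7, 56.9]
ee_rot: [0.1, 0.995, 0.0, -0.0]
contact_force: [-27.9, -20.4, 14.0]
gripper_width: 13.0
grasp_force: 63.5
```

```bash
python3 st.py
python3 - <<'E'
from h import *
from bench import arm,imaging
import cv2
p=imaging.get_image("side"); a=p["frame"][225:305,255:365,::-1]; b=imaging.get_image("wrist")["frame"][60:400:,150:470,::-1]
a=cv2.resize(a,None,fx=4.25,fy=4.25,interpolation=2)
cv2.imwrite("pics/s6.png",np.hstack([a,b]))
E
```

```text
19.35 stage TCP [20.771 19.598] z 56.852517307415546 F stage [-23.336 -25.47 ] 13.976045521584197 M [-7.134  6.821] -0.06661965553580833 to-straight [ 0.    -0.001 -0.003]
```

View pics/s6.png

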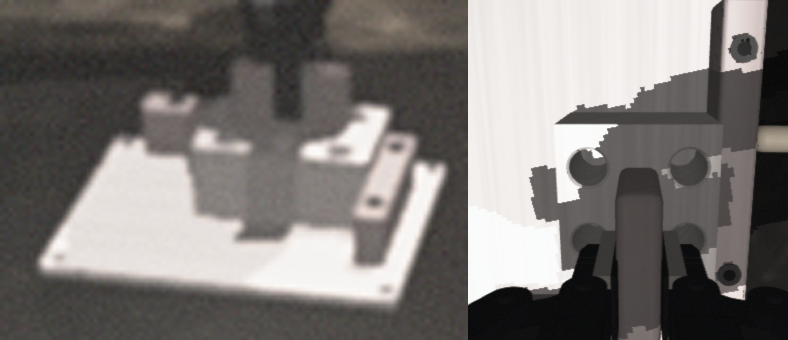

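The block sits against both bars in both views: its end is tight to the short bar at the left image's right side, and its long side runs along the long bar. I'll check that it's flush in yaw by rocking it gently.

{"fn": "arm_command", "kwargs": {
  "rows": [
    {"grip":0,"linear":[0,0,0],"rot":[0,0,0.01]},
    {"grip":0,"linear":[0,0,0],"rot":[0,0,0.01]},
    {"grip":0,"linear":[0,0,0],"rot":[0,0,0.01]}
  ]
}}

```text
clock: 19.82
position: [571.3, -124.7, 56.9]
ee_rot: [0.104, 0.995, -0.0, -0.0]
contact_force: [-28.1, -20.6, 13.8]
gripper_width: 13.2
grasp_force: 63.5
```

```bash
python3 st.py
```

```text
19.825 stage TCP [20.758 19.593] z 56.86268383978045 F stage [-23.522 -25.722] 13.781725027917371 M [-7.031  6.842] 0.4005166277650487 to-straight [-0.    -0.001 -0.011]
```

{"fn": "arm_command", "kwargs": {
  "rows": [
    {"grip":0,"linear":[0,0,0],"rot":[0,0,-0.02]},
    {"grip":0,"linear":[0,0,0],"rot":[0,0,-0.02]},
    {"grip":0,"linear":[0,0,0],"rot":[0,0,-0.02]}
  ]
}}

```text
clock: 20.2
position: [571.4, -124.7, 56.9]
ee_rot: [0.096, 0.995, 0.0, -0.0]
contact_force: [-28.1, -19.3, 14.2]
gripper_width: 13.1
grasp_force: 63.7
```

```bash
python3 st.py
```

```text
20.2 stage TCP [20.814 19.614] z 56.865856733243795 F stage [-23.795 -24.496] 14.165721485886925 M [-7.095  6.796] -0.5549806166137435 to-straight [ 0.    -0.001  0.005]
```

{"fn": "arm_command", "kwargs": {
  "rows": [
    {"grip":0,"linear":[0,0,0],"rot":[0,0,0.01]},
    {"grip":0,"linear":[-1,1,-0.5],"rot":[-0.002,-0.003,0.01]},
    {"grip":0,"linear":[-2.5,2,-0.7],"rot":[-0.003,-0.007,0.01]},
    {"grip":0,"linear":[-2.5,2,-0.7],"rot":[-0.003,-0.007,0.01]},
    {"grip":0,"linear":[-2.5,2,-0.7],"rot":[-0.003,-0.007,0.01]},
    {"grip":0,"linear":[-2.5,2,-0.7],"rot":[-0.003,-0.007,0.01]}
  ]
}}

```text
clock: 20.95
position: [571.4, -124.6, 56.9]
ee_rot: [0.1, 0.995, 0.0, 0.0]
contact_force: [-31.5, -23.9, 13.6]
gripper_width: 13.1
grasp_force: 63.4
```

```bash
python3 st.py
```

```text
20.95 stage TCP [20.814 19.695] z 56.87318360843249 F stage [-26.238 -29.592] 13.605208584752175 M [-8.739  7.517] -0.03660321194093589 to-straight [ 0.     0.    -0.003]
```

Steady, straight and pressed on both stops (about 26 N and 30 N). Handing in.

```bash
python3 -c "
from bench import job
print(job.job_done())"
```

```text
the job is handed in; nothing more can be done
None
```

The tube block stands on the plate pressed into the corner, pushing about 26 N towards the short stop and 30 N towards the long stop by the wrist sensor; it is still gripped by its fin, and I handed the job in at about 21 s without a judged result coming back.

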